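# Clamp a control panel in the wiring jig

## Robot

A 6-joint arm with a two-finger parallel gripper is mounted at the origin on the work surface. World frame = base frame: x ahead of the robot, y to its left, z up, the work surface at z = 0. Lengths are in m, angles in degrees, forces in N, time in s.
With the tool pointing down it reaches from about 0.35 to 0.875 m from the base axis. Payload 4.2 kg.
Tool frame: the origin (TCP) lies on the mounting face of the last link; the fingertips stand 182 mm ahead of it and the grasp point (between the pads) lies 164 mm ahead of it (r.tcp_to_grasp is the distance from the TCP to the grasp point, in m); z points along the fingers, y is the line along which they close (so a half turn about z gives the same grasp; the last joint's range is limited). The gripper opens to 87 mm and grips with 3 to 60 N. Pads are 19 mm wide; open, the fingers measure 117 mm over their backs; the gripper's body (75 mm by 190 mm) begins 51 mm behind the grasp point.
Start: joints at [87.468, 22.042, 0.453, 0, -68.411, -14.817], TCP at [0.186, 0.597, 0.405] pointing down, gripper open.
Joint ranges: [-179.83, 179.83], [-69.29, 118.12], [-61.27, 80.66], [-181.25, 117.63], [-171.15, -9.14], [-177.46, 177.46]. Speed limits (degrees/s): [159.86, 159.86, 180, 180, 180, 180].

## Interface

Orientations are given as a 3x3 rotation matrix whose columns are the frame's x, y, z axes.
In Python, from station import sense, eyes, r gives the robot as it stands.
- The arm moves only by the tool jog_arm, never from a script. Its argument "increments" is a list of rows, each a list of 4 numbers: the shift along the tool's x, y, z normalised to -1 to 1, where 1 is 0.02 m, then the turn about the tool's z normalised to -1 to 1, where 1 is 0.08 rad. A call has 1 to 10 rows; each row shifts and turns the commanded pose from where the row before left it, along the tool's axes as they then stand; what a row does not reach is not made up. A row lasts 1/10 s, in which the tool goes at most 50 mm and 8.59 degrees, less where a joint would pass 70% of its speed; a pose out of reach is approached as far as the arm can. A call with a number of a shift or a turn outside -1 to 1 is refused whole. A call with a gripper value outside its range is refused whole. "grip" is the finger opening in mm, from 0 to 87, set as the call begins (left out, the last holds). The fingers move at their own pace and stop on an object; the grip force is fixed at half the most. Time passes only in rows, so rows that do not move let the fingers close. It gives the time, the measured TCP pose, the force, the opening and the grip force at its end, in the units of the state.
- sense(): the state, without advancing time (a new reading comes with each control period).
- eyes.capture(name): name is "scene" or "top"; returns the picture (480x640x3 uint8, blue, green, red); there is no depth.
- eyes.get_calibration(name): a dict with "camera_matrix" (3x3 intrinsics, pixels), "R" (3x3) and "t" (3): a world point X has camera coordinates R X + t. Camera axes: x right, y down, z forward; pixel columns grow to the right and rows downward; lengths in m; the calibration is good to about 2 mm. A picture is of the moment at which its call begins. get_calibration takes no time and is no camera call.
- r.finish_job(): hands the job in; it is judged then, once.
Trained networks look in the newest picture that a camera, given by its name, has taken for a name from the list of things; names that differ only in an ending like _2 or _b are one class to them, and where a whole thing is asked for, a point or a joint stands for the part that bears it (a point fixed in the world has none). Each returns a list of dicts, best first, with "conf" (0 to 1); they miss things now and then, are a little off and sometimes report something else, mostly with a low value. They report only what shows in the picture. A call takes as long as a camera call. They do not tell look-alikes from the thing itself.
- eyes.spot_in(camera, name): "centre" ([x, y, z] in m, in world coordinates, good to about 4 mm: the middle of the surface that is visible of it).
- eyes.outline_of(camera, name): "mask" (480x640 bool, what is visible of it).
The state is a dict: "time_s": time; "joints": joint angles; "joint_velocities": joint speeds; "effort": joint torques, N m; "tcp_pos": TCP position; "ee_rot": TCP orientation; "wrist_force": force on the tool from outside, world axes, zero at the start; "moment": the same for the moment, N m; "gripper_width": opening from 0.0 (shut) to 1.0 (fully open); "gripper_force": force on a finger pad.
Only numpy, scipy, OpenCV 4.12 (cv2) and the standard library are available. Lean on these libraries where they do the work, as an engineer would, in place of code of your own. Each camera call takes 0.05 s, during which the arm holds its last target. There are 200 camera calls.

## Task

Set the black control panel down gently in the nest of the grey wiring jig, flat and with its red stop button at the end away from the handwheel, and let go of it. Then wind the handwheel clockwise (seen from above), a little over one full turn, until it comes to its stop and the yellow jaw has closed over the panel's edge. Leave the loose red socket, the screwdriver and the parts bin where they are.

Things in the scene. Friction and masses are not known exactly. Their poses are not given: they have to be found in the camera images.
- jig: Grey steel wiring jig fixed to the bench, base plate 150 (x) x 370 (y) x 18 mm. Origin on the bench under the centre of the nest; in its frame the plate runs from y = -100 to +270 mm: nest, then towards +y the yellow jaw, then a green gearbox (100 x 90 mm, top 66 mm above the bench) carrying the handwheel
- nest (a point): Centre of the nest floor, 18 mm above the bench (axes as the jig). Aluminium end stop: face at y = -72 mm, 12 mm high above the floor; side guide blocks: faces at x = -54 and +54 mm, 10 mm high. The panel belongs here, centred, its long side along y; up to 12 mm too far towards +y is fine, the jaw pushes it home
- jaw_face (a point): Middle of the pushing face of the yellow jaw (70 mm wide along x), 48 mm above the bench. The handwheel drives it along the jig's y: face at y = +100.5 mm open, +70.5 mm closed. A lip 6 mm thick reaches 12 mm further towards -y, its underside 42.5 mm above the bench, and closes over the edge of the panel with 2 mm to spare
- handwheel (a joint): Turn of the handwheel in rad about its upright axis, growing clockwise seen from above. Starts at 0 to 0.25 (jaw open); hard stop at 6.8 (jaw closed). It stays where it is left; light friction, about 2 N at the knob
- wheel_center (a point): Handwheel axis at the height of the wheel (86 mm above the bench), at x = 0, y = 205 mm in the jig's frame. Black rim of 55 mm mean radius, bar 12 mm thick, its top 96 mm above the bench
- crank_grip (a point): Middle of the upright red crank knob on the wheel's rim, 125 mm above the bench, 55 mm from the axis. The knob is 22 mm in diameter, 99 to 147 mm above the bench, and spins freely on its own pin, so it can be held in the fingers without turning the gripper
- panel: Loose black control panel, a flat box 100 (x) x 140 (y) x 22 mm, 0.45 kg, origin at the centre of its underside, z up. In the middle of its top a blue power socket, block 46 (x) x 44 (y) mm, 22 to 52 mm above the underside, with a round cap up to 58 mm. At the -y end the red stop button, at the +y end a small grey meter and a white knob, up to 32 mm high
- panel_socket (a point): Centre of the blue socket on the panel, 44 mm above the panel's underside: the place to grip, 46 mm wide across the panel's x
- panel_stop (a point): Top of the panel's red stop button (28 mm diameter on a yellow disc of 34 mm), at y = -49 mm, z = 40 mm in the panel's frame
- red_socket: Bystander: loose red power socket, 50 x 50 x 44 mm, origin at the centre of its underside
- screwdriver: Bystander: orange screwdriver lying on the bench, 160 mm long along its x, origin on the bench under it
- parts_bin: Bystander: blue open parts bin, 100 x 140 x 55 mm, origin at the centre of its underside
There are look-alikes about, which are no part of the job. Of the things shaped like the panel, the black one is meant.

How it is judged (in metres and radians):
On the way, in this order (a step that is already met when the one before it is completed fails the run):
1. the panel lies flat in the nest, stop button away from the handwheel, and is let go while the jaw is still open (x of panel in the frame of jig between -0.008 and 0.008 m and z of panel in the frame of jig below 0.0215 m and angle between panel's own z axis and vertical below 0.05 rad and angle between the y axis of panel and the y axis of jig, either way round below 0.12 rad and y of panel_stop in the frame of jig below -0.03 m and y of panel in the frame of jig between -0.008 and 0.02 m and contact force between panel and the fingers below 0.3 N and value of joint handwheel below 1.2 rad), for 0.2 s.
2. the handwheel is wound clockwise through a full turn, to its stop (value of joint handwheel above 6.55 rad), for 0.1 s.
At the end, for the whole second after the job is handed in: The panel lies at rest and flat in the jig's nest (within 8 mm across, 6 mm along, 0.12 rad, less than 3.5 mm above the nest floor), stop button at the end away from the handwheel, and the handwheel is within 0.25 rad of its clockwise stop, which puts the jaw's lip over the panel's edge (x of panel in the frame of jig between -0.008 and 0.008 m and z of panel in the frame of jig below 0.0215 m and angle between panel's own z axis and vertical below 0.05 rad and angle between the y axis of panel and the y axis of jig, either way round below 0.12 rad and y of panel_stop in the frame of jig below -0.03 m and y of panel in the frame of jig between -0.006 and 0.006 m and value of joint handwheel above 6.55 rad and linear speed of panel below 0.02 m/s); the robot touches nothing.
It fails at once if the panel is dropped or slammed into the jig (moving faster than 0.6 m/s within 25 mm of the nest floor) (horizontal distance between panel and jig below 0.08 m and z of panel in the frame of jig below 0.043 m and linear speed of panel above 0.6 m/s).
It fails at once if the red socket is moved by more than 30 mm (distance of red_socket from where it was at the start of the episode above 0.03 m).
It fails at once if the screwdriver is moved by more than 30 mm (distance of screwdriver from where it was at the start of the episode above 0.03 m).
It fails at once if the parts bin is moved by more than 30 mm (distance of parts_bin from where it was at the start of the episode above 0.03 m).
It also fails if it takes over 67 s, if anything falls off the work surface, if the arm or the gripper's body presses on something with over 40 N, if the wrist force passes 120 N, or if a joint passes its speed limit or range.

## Working session

There is one attempt and no reset: what is moved stays moved. The work goes in short steps, Python scripts to look and compute and a tool call to move; the robot and the scene stay as the last step left them, time stands still between calls to the robot, and variables do not carry over. Pictures are saved under pics/ and viewed, at most 10 in all, crops included, and the job is handed in when it is done.

Besides the shell and the picture viewer there is one more tool, called after "Request:" by a JSON object that holds its "name" and its "arguments", one argument or row to a line. jog_arm: Moves the arm, as the interface text tells. Its arguments: {"type":"object","properties":{"increments":{"type":"array"},"grip":{"type":"number"}},"required":["increments"]}

```bash
mkdir -p pics; ls
cat > h.py <<'E'
from station import sense, eyes, r
import numpy as np, cv2
def proj(c,X):
    k=eyes.get_calibration(c); p=k["camera_matrix"]@(np.array(k["R"])@np.array(X)+k["t"]); return p[:2]/p[2]
def ray(c,uv):
    k=eyes.get_calibration(c); R=np.array(k["R"]); d=R.T@np.linalg.inv(k["camera_matrix"])@[uv[0],uv[1],1]
    return -R.T@np.array(k["t"]), d/np.linalg.norm(d)
def atz(c,uv,z):
    o,d=ray(c,uv); return o+d*(z-o[2])/d[2]
def tri(c1,u1,c2,u2):
    o,d=ray(c1,u1); p,e=ray(c2,u2)
    s=np.linalg.lstsq(np.c_[d,-e],p-o,rcond=None)[0]; a=o+d*s[0]; b=p+e*s[1]
    return (a+b)/2, np.linalg.norm(a-b)
E
python3 - <<'E'
from h import *
for c in("scene","top"):
    cv2.imwrite(f"pics/{c}0.png",eyes.capture(c))
    for n in("jig","panel","panel_socket","panel_stop","crank_grip","handwheel","jaw_face","red_socket","screwdriver","parts_bin"):
        for d in eyes.spot_in(c,n)[:3]: print(c,n,np.round(d["centre"],3),round(d["conf"],2),np.round(proj(c,d["centre"])))
s=sense();print(s["tcp_pos"],s["ee_rot"],s["time_s"])
E
```

```text
pics
scene jig [0.527 0.073 0.019] 0.98 [370. 218.]
scene jig [0.509 0.139 0.129] 0.36 [385. 171.]
scene panel [ 0.525 -0.537  0.022] 0.87 [178. 398.]
scene panel [ 0.469 -0.331  0.028] 0.81 [237. 309.]
scene panel [ 0.278 -0.386  0.024] 0.56 [165. 277.]
scene panel_socket [ 0.278 -0.384  0.025] 0.96 [166. 276.]
scene panel_socket [ 0.517 -0.529  0.024] 0.8 [179. 392.]
scene panel_socket [ 0.476 -0.327  0.023] 0.7 [241. 311.]
scene panel_stop [ 0.52 -0.53  0.02] 0.93 [180. 394.]
scene panel_stop [ 0.475 -0.33   0.02 ] 0.87 [240. 312.]
scene panel_stop [ 0.279 -0.385  0.021] 0.65 [166. 277.]
scene crank_grip [0.512 0.136 0.13 ] 0.65 [385. 172.]
scene handwheel [0.517 0.189 0.096] 0.64 [398. 171.]
scene jaw_face [0.522 0.097 0.051] 0.89 [375. 204.]
scene jaw_face [ 0.477 -0.33   0.025] 0.5 [240. 312.]
scene red_socket [ 0.77  -0.056  0.039] 0.93 [423. 305.]
scene screwdriver [0.79  0.146 0.024] 0.56 [476. 256.]
scene parts_bin [ 0.713 -0.271  0.011] 0.7 [338. 364.]
top jig [0.512 0.077 0.016] 0.91 [237. 251.]
top panel [ 0.511 -0.523  0.023] 0.93 [500. 247.]
top panel [ 0.465 -0.315  0
[... 163 characters left out ...]
0.024] 0.72 [410. 271.]
top panel_socket [ 0.508 -0.526  0.025] 0.63 [502. 248.]
top panel_stop [ 0.466 -0.315  0.024] 0.96 [409. 268.]
top panel_stop [ 0.268 -0.369  0.023] 0.96 [435. 356.]
top panel_stop [ 0.511 -0.526  0.018] 0.95 [501. 247.]
top handwheel [0.517 0.19  0.097] 0.6 [179. 248.]
top jaw_face [0.515 0.105 0.05 ] 0.71 [222. 249.]
top red_socket [ 0.756 -0.053  0.043] 0.75 [291. 143.]
top screwdriver [0.788 0.152 0.025] 0.88 [204. 133.]
top parts_bin [ 0.723 -0.274  0.002] 0.63 [387. 158.]
[0.18634335 0.59655259 0.40474642] [[ 9.54501212e-01 -2.98207036e-01 -1.73067999e-05]
 [-2.98207037e-01 -9.54501211e-01 -2.42301789e-05]
 [-9.29375165e-06  2.82887447e-05 -1.00000000e+00]] 1.1
```

View pics/scene0.png

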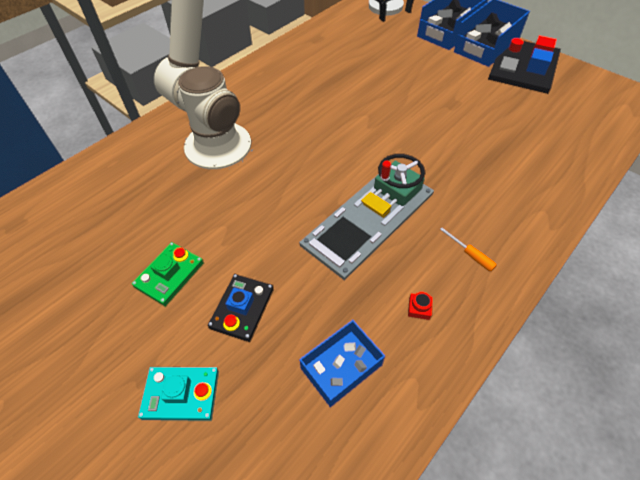

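View pics/top0.png

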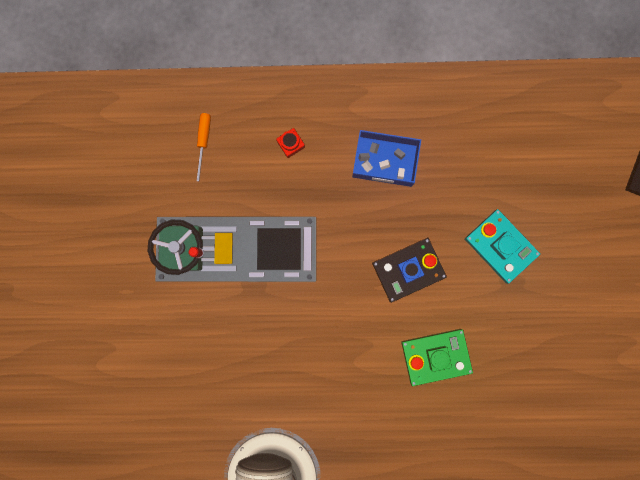

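Candidates shaped like the panel, in top-view pixels: black (410,270), green (437,357) and teal (502,247). The black one with the blue socket fits the description. There is also a black thing far off on the bench at scene (525,65), which is a background prop of a different layout and out of reach. I'll confirm with one crop.

Run:
```python
from h import *
t=cv2.imread("pics/top0.png"); s=cv2.imread("pics/scene0.png")
a=cv2.resize(t[210:310,145:325],None,fx=4.4,fy=3,interpolation=cv2.INTER_CUBIC) if 0 else cv2.resize(t[212:287,145:325],(792,330),interpolation=cv2.INTER_CUBIC)
b=cv2.resize(t[232:307,365:455],(324,270),interpolation=cv2.INTER_CUBIC)
c=cv2.resize(s[265:345,195:285],(304,270),interpolation=cv2.INTER_CUBIC)
im=np.zeros((600,792,3),np.uint8); im[:330]=a; im[330:,:324]=b; im[330:,340:644]=c
cv2.imwrite("pics/crop0.png",im)
hsv=lambda i:cv2.cvtColor(i,cv2.COLOR_BGR2HSV)
def blobs(i,x0,y0,x1,y1,lo,hi):
    m=cv2.inRange(hsv(i[y0:y1,x0:x1]),lo,hi); n,l,st,ce=cv2.connectedComponentsWithStats(m)
    return [(int(st[k,4]),(ce[k]+[x0,y0]).round(1).tolist()) for k in range(1,n) if st[k,4]>15]
for nm,i,bx,wb in(("top",t,(365,232,455,307),(145,212,325,287)),("scene",s,(195,265,285,345),(360,140,435,215))):
    print(nm,"blue",blobs(i,*bx,(100,120,60),(130,255,255)),"red",blobs(i,*bx,(0,150,60),(8,255,255)),"yel",blobs(i,*bx,(20,150,60),(35,255,255)))
    print(" knob",blobs(i,*wb,(0,150,60),(8,255,255)),"jaw",blobs(i,*wb,(18,150,60),(35,255,255)))
    m=max(eyes.outline_of(nm,"jig"),key=lambda d:d["conf"])["mask"].astype(np.uint8) if not eyes.capture(nm) is None else 0
    cs=max(cv2.findContours(m,0,2)[0],key=cv2.contourArea); print(" jigrect",cv2.minAreaRect(cs),cv2.approxPolyDP(cs,6,True)[:,0].tolist())
    for d in eyes.outline_of(nm,"panel"):
        cs=max(cv2.findContours(d["mask"].astype(np.uint8),0,2)[0],key=cv2.contourArea); print(" panel",round(d["conf"],2),cv2.minAreaRect(cs),cv2.approxPolyDP(cs,4,True)[:,0].tolist())
```

```text
top blue [(278, [410.4, 269.4])] red [(102, [430.0, 260.6])] yel [(75, [427.7, 261.1])]
 knob [(110, [194.7, 251.8])] jaw [(543, [223.1, 247.9])]
 jigrect ((231.49998474121094, 249.0), (65.99998474121094, 168.99996948242188), 90.0) [[147, 241], [158, 281], [315, 280], [315, 216], [158, 217]]
 panel 0.97 ((501.9031066894531, 246.6319580078125), (64.63353729248047, 47.55204391479492), 47.60256576538086) [[497, 209], [465, 239], [502, 282], [510, 283], [539, 252]]
 panel 0.7 ((408.876708984375, 269.3287658691406), (45.5183219909668, 62.40148162841797), 65.55604553222656) [[427, 239], [373, 263], [391, 301], [445, 276]]
 panel 0.56 ((436.302001953125, 356.7496032714844), (46.70552444458008, 64.89824676513672), 78.2317123413086) [[461, 329], [401, 342], [411, 384], [472, 372]]
scene blue [(470, [239.5, 301.4])] red [(116, [229.8, 319.7])] yel [(95, [232.2, 325.5])]
 knob [(132, [385.5, 168.5])] jaw [(387, [376.2, 203.9])]
 jigrect ((370.3727111816406, 213.48008728027344), (59.79209518432617, 144.427001953125), 45.364933013916016) [[414, 156], [383, 159], [379, 174], [301, 246], [345, 279], [431, 195]]
 panel 0.92 ((240.58168029785156, 306.315185546875), (46.92555618286133, 66.43177795410156), 23.8387393951416) [[235, 273], [208, 327], [250, 341], [273, 285]]
 panel 0.59 ((178.5, 393.0), (54.0, 81.0), 90.0) [[218, 369], [151, 367], [138, 416], [210, 419]]
 panel 0.56 ((167.67420959472656, 272.6583557128906), (41.57117462158203, 66.52733612060547), 42.273685455322266) [[173, 242], [132, 281], [164, 305], [203, 262]]
```

View pics/crop0.png

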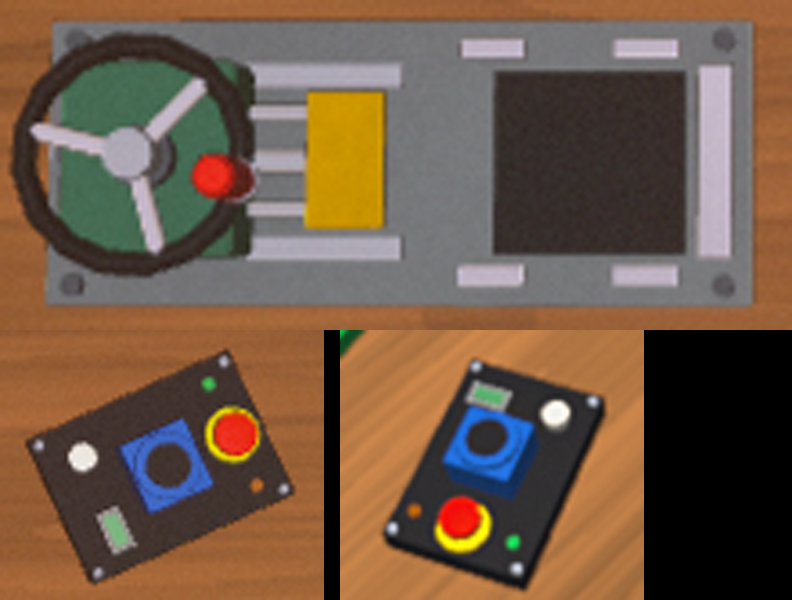

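The crop shows the black panel: socket cap at top (411.5,269), stop at (430,261) on the right, meter and knob on the left. In the jig the nest is at right and the wheel at left, with the red knob at (194,252). Next I'll fit poses from both views.

```bash
cat > fit.py <<'E'
from h import *
from scipy.optimize import least_squares
def fit(obs,p0):  # obs: (cam,local xyz,uv,weight); p=(x,y,z,yaw)
    def pt(p,l):
        c,s=np.cos(p[3]),np.sin(p[3]); return [p[0]+c*l[0]-s*l[1],p[1]+s*l[0]+c*l[1],p[2]+l[2]]
    f=lambda p:np.concatenate([w*(proj(c,pt(p,l))-uv) for c,l,uv,w in obs])
    q=least_squares(f,p0,loss="soft_l1"); return q.x,q.fun.reshape(-1,2)
E
python3 - <<'E'
from fit import *
T=lambda u,v:(145+u/4.4-.4,212+v/4.4-.4); P=lambda u,v:(365+u/3.6-.4,232+(v-330)/3.6-.4); S=lambda u,v:(195+(u-340)/3.378-.4,265+(v-330)/3.375-.4)
J=[("top",(.075,.27,.018),T(52,22),1),("top",(.075,-.1,.018),T(752,22),1),("top",(-.075,-.1,.018),T(752,305),1),("top",(-.075,.27,.018),T(46,305),1),
("top",(0,-.072,.03),T(697,161),1),("top",(0,.205,.096),T(127,153),1),
("scene",(-.075,-.1,.018),(301,243),.7),("scene",(.075,-.1,.018),(344,274),.7),("scene",(.075,.27,.018),(432,189),.7)]
q,e=fit(J,[.515,0,0,0]); print("jig",q.round(4),np.degrees(q[3]).round(2)); print(e.round(1).tolist())
w=[q[0]-np.sin(q[3])*.205,q[1]+np.cos(q[3])*.205]; print("wheel",np.round(w,4))
B=[("top",(.05,-.07,.022),P(222,352),1),("top",(.05,.07,.022),P(28,440),1),("top",(-.05,.07,.022),P(95,580),1),("top",(-.05,-.07,.022),P(293,490),1),
("top",(0,-.049,.04),(430,260.6),1),("top",(0,0,.058),P(168,463),1),
("scene",(-.05,.07,.022),S(472,360),1),("scene",(.05,.07,.022),S(605,402),1),("scene",(-.05,-.07,.022),S(386,533),1),("scene",(.05,-.07,.022),S(524,576),.5),("scene",(0,-.049,.04),(229.8,319.2),1),("scene",(0,0,.058),S(488,440),1)]
for yaw in(.4,-.4): 
    q,e=fit(B,[.465,-.315,0,yaw]); print("panel",q.round(4),np.degrees(q[3]).round(2),np.abs(e).sum().round(1)); print(e.round(1).tolist())
print("socket tri",tri("top",P(168,463),"scene",S(488,440)))
k,g=tri("top",(193.9,252),"scene",(385.5,165)); print("knob tri",k,g)
k=atz("top",(193.9,251.8),.147); d=k[:2]-w; print("knob z.147",k,np.linalg.norm(d),np.degrees(np.arctan2(d[1],d[0])))
E
```

```text
jig [ 5.159e-01 -4.500e-03 -1.000e-04 -1.420e-02] -0.81
[[-0.4, -0.1], [-0.0, -0.8], [-0.0, 0.3], [-0.5, 0.5], [-0.0, -0.1], [0.4, 0.3], [-2.0, -0.8], [0.0, 2.2], [1.1, 0.7]]
wheel [0.5188 0.2005]
panel [ 0.4634 -0.3159 -0.0018  0.4109] 23.55 14.6
[[1.1, -1.2], [-0.9, -0.2], [-0.9, 1.2], [0.4, 0.5], [-0.3, -0.6], [-0.5, 0.3], [0.1, -0.2], [0.1, -1.1], [-1.6, 0.8], [-0.2, 0.9], [0.4, 1.0], [-0.1, -0.2]]
panel [ 0.4634 -0.3159 -0.0018  0.4109] 23.55 14.6
[[1.1, -1.2], [-0.9, -0.2], [-0.9, 1.2], [0.4, 0.5], [-0.3, -0.6], [-0.5, 0.3], [0.1, -0.2], [0.1, -1.1], [-1.6, 0.8], [-0.2, 0.9], [0.4, 1.0], [-0.1, -0.2]]
socket tri (array([ 0.46421414, -0.31656095,  0.05732398]), np.float64(0.000512897863295812))
knob tri [0.50402288 0.14594586 0.13990542] 0.0001704392670375348
knob z.147 [0.50397237 0.14414736 0.147     ] 0.05827354645797297 -104.78290653562182
```

Request:
{"name": "jog_arm", "arguments": {
  "increments": [
    [0.92,0.75,0,0],
    [0.92,0.75,0,0],
    [0.92,0.75,0,0],
    [0.92,0.75,0,0],
    [0.92,0.75,0,0],
    [0.92,0.75,0,0],
    [0.92,0.75,0,0],
    [0.92,0.75,0,0],
    [0.92,0.75,0,0],
    [0.92,0.75,0,0]
  ],
  "grip": 87
}}

```text
time_s: 2.4
tcp_pos: [0.3178, 0.3973, 0.4049]
ee_rot: [[0.955, -0.298, 0.0], [-0.298, -0.955, 0.0], [0.0, -0.0, -1.0]]
wrist_force: [0.7, 0.6, 0.4]
gripper_width: 1.004
gripper_force: 0.0
```

Request:
{"name": "jog_arm", "arguments": {
  "increments": [
    [0.92,0.75,0,0],
    [0.92,0.75,0,0],
    [0.92,0.75,0,0],
    [0.92,0.75,0,0],
    [0.92,0.75,0,0],
    [0.92,0.75,0,0],
    [0.92,0.75,0,0],
    [0.92,0.75,0,0],
    [0.92,0.75,0,0],
    [0.92,0.75,0,0]
  ]
}}

```text
time_s: 3.4
tcp_pos: [0.4486, 0.1992, 0.4049]
ee_rot: [[0.955, -0.298, 0.0], [-0.298, -0.955, 0.0], [0.0, -0.0, -1.0]]
wrist_force: [0.2, 0.6, 0.4]
gripper_width: 0.998
gripper_force: 0.0
```

Request:
{"name": "jog_arm", "arguments": {
  "increments": [
    [0.32,0.94,0,0],
    [0.32,0.94,0,0],
    [0.32,0.94,0,0],
    [0.32,0.94,0,0],
    [0.32,0.94,0,0],
    [0.32,0.94,0,0],
    [0.32,0.94,0,0],
    [0.32,0.94,0,0],
    [0.32,0.94,0,0],
    [0.32,0.94,0,0]
  ]
}}

```text
time_s: 4.4
tcp_pos: [0.4529, 0.0008, 0.4049]
ee_rot: [[0.955, -0.298, 0.0], [-0.298, -0.955, 0.0], [0.0, -0.0, -1.0]]
wrist_force: [0.8, -0.8, 0.6]
gripper_width: 0.997
gripper_force: 0.0
```

Request:
{"name": "jog_arm", "arguments": {
  "increments": [
    [0.32,0.94,0,0],
    [0.32,0.94,0,0],
    [0.32,0.94,0,0],
    [0.32,0.94,0,0],
    [0.32,0.94,0,0],
    [0.32,0.94,0,0],
    [0.32,0.94,0,0],
    [0.32,0.94,0,0],
    [0.32,0.94,0,0],
    [0.32,0.94,0,0]
  ]
}}

```text
time_s: 5.4
tcp_pos: [0.4578, -0.1977, 0.4049]
ee_rot: [[0.954, -0.298, 0.0], [-0.298, -0.954, -0.0], [0.0, -0.0, -1.0]]
wrist_force: [0.6, -1.1, 0.4]
gripper_width: 1.0
gripper_force: 0.0
```

Request:
{"name": "jog_arm", "arguments": {
  "increments": [
    [0.32,0.94,0,0],
    [0.32,0.94,0,0],
    [0.32,0.94,0,0],
    [0.32,0.94,0,0],
    [0.32,0.94,0,0],
    [0.32,0.94,0,0],
    [0,0,0.5,0.98],
    [0,0,0.5,0.98],
    [0,0,0.5,0.98],
    [0,0,0.5,0.98]
  ]
}}

```text
time_s: 6.4
tcp_pos: [0.4608, -0.3161, 0.3644]
ee_rot: [[0.814, -0.581, 0.0], [-0.581, -0.814, -0.0], [0.0, -0.0, -1.0]]
wrist_force: [0.2, 0.0, -0.0]
gripper_width: 0.997
gripper_force: 0.0
```

Request:
{"name": "jog_arm", "arguments": {
  "increments": [
    [0,0,0.5,0.98],
    [0,0,0.5,0.98],
    [0,0,0.5,0.98],
    [0,0,0.5,0.98],
    [0,0,0.5,0.98],
    [0,0,0.5,0.98],
    [0,0,0.5,0.96],
    [0,0,0,0]
  ]
}}

```text
time_s: 7.2
tcp_pos: [0.4605, -0.3158, 0.2935]
ee_rot: [[0.396, -0.918, -0.003], [-0.918, -0.396, 0.001], [-0.002, 0.002, -1.0]]
wrist_force: [-0.4, 0.5, 0.5]
gripper_width: 0.998
gripper_force: 0.0
```

Request:
{"name": "jog_arm", "arguments": {
  "increments": [
    [0.06,-0.14,0.7,0],
    [0,0,0.7,0],
    [0,0,0.7,0],
    [0,0,0.7,0],
    [0,0,0.7,0],
    [0,0,0.65,0],
    [0,0,0,0]
  ]
}}

```text
time_s: 7.9
tcp_pos: [0.4637, -0.3155, 0.2097]
ee_rot: [[0.396, -0.918, -0.004], [-0.918, -0.396, 0.001], [-0.003, 0.003, -1.0]]
wrist_force: [-0.6, 0.9, 0.6]
gripper_width: 0.999
gripper_force: 0.0
```

Request:
{"name": "jog_arm", "arguments": {
  "increments": [
    [0,0,0,0],
    [0,0,0,0],
    [0,0,0,0],
    [0,0,0,0],
    [0,0,0,0],
    [0,0,0,0],
    [0,0,0,0],
    [0,0,0,0]
  ],
  "grip": 30
}}

```text
time_s: 8.7
tcp_pos: [0.4635, -0.3159, 0.212]
ee_rot: [[0.396, -0.918, -0.002], [-0.918, -0.396, 0.0], [-0.001, 0.002, -1.0]]
wrist_force: [-5.1, -2.3, 5.8]
gripper_width: 0.525
gripper_force: 30.0
```

Request:
{"name": "jog_arm", "arguments": {
  "increments": [
    [0,0,-0.4,0],
    [0,0,-0.7,0.88],
    [0,0,-0.7,0.88],
    [0,0,-0.7,0.88],
    [0,0,-0.7,0.88],
    [0,0,-0.7,0.88],
    [0,0,0,0.86]
  ]
}}

```text
time_s: 9.4
tcp_pos: [0.4652, -0.3155, 0.2912]
ee_rot: [[-0.016, -1.0, 0.005], [-1.0, 0.016, -0.001], [0.001, -0.005, -1.0]]
wrist_force: [1.1, -0.3, -5.9]
gripper_width: 0.53
gripper_force: 30.0
```

Request:
{"name": "jog_arm", "arguments": {
  "increments": [
    [-0.5,-0.1,0,0],
    [-0.92,-0.14,0,0],
    [-0.92,-0.14,0,0],
    [-0.92,-0.14,0,0],
    [-0.92,-0.14,0,0],
    [-0.92,-0.14,0,0],
    [-0.92,-0.14,0,0],
    [-0.92,-0.14,0,0],
    [-0.92,-0.14,0,0],
    [-0.92,-0.14,0,0]
  ]
}}

```text
time_s: 10.4
tcp_pos: [0.4937, -0.1388, 0.2888]
ee_rot: [[-0.012, -1.0, -0.001], [-1.0, 0.012, 0.001], [-0.001, 0.001, -1.0]]
wrist_force: [-0.2, -0.4, -4.8]
gripper_width: 0.528
gripper_force: 30.0
```

Request:
{"name": "jog_arm", "arguments": {
  "increments": [
    [-0.92,-0.14,0,0],
    [-0.92,-0.14,0,0],
    [-0.92,-0.14,0,0],
    [-0.92,-0.14,0,0],
    [-0.92,-0.14,0,0],
    [-0.92,-0.14,0,0],
    [-0.8,-0.12,0,0],
    [0,0,0,0],
    [0,0,0,0]
  ]
}}

```text
time_s: 11.3
tcp_pos: [0.5144, -0.0137, 0.2891]
ee_rot: [[-0.012, -1.0, -0.001], [-1.0, 0.012, 0.0], [-0.0, 0.001, -1.0]]
wrist_force: [-0.2, -0.7, -5.5]
gripper_width: 0.529
gripper_force: 30.0
```

Run:
```python
from h import *
s=sense(); print(s["tcp_pos"],s["ee_rot"],s["wrist_force"],s["joints"])
t=eyes.capture("top"); c=eyes.capture("scene")
im=np.zeros((600,800,3),np.uint8)
im[:,:400]=cv2.resize(t[195:315,220:300],(400,600),interpolation=cv2.INTER_CUBIC)
im[:,400:]=cv2.resize(c[165:315,280:380],(400,600),interpolation=cv2.INTER_CUBIC)
cv2.imwrite("pics/hold.png",im); np.save("hold_t.npy",t); np.save("hold_s.npy",c)
```

```text
[ 0.51439367 -0.01366802  0.28906952] [[-1.19096738e-02 -9.99928163e-01 -1.35243515e-03]
 [-9.99929053e-01  1.19093638e-02  2.36978095e-04]
 [-2.20854429e-04  1.35516153e-03 -9.99999057e-01]] [-0.16662756 -0.69198152 -5.52179926] [ 1.65612433e+01  1.82760077e+01 -2.39687013e+01 -4.73643521e-02
 -4.78257048e+01 -1.72118034e+01]
```

View pics/hold.png

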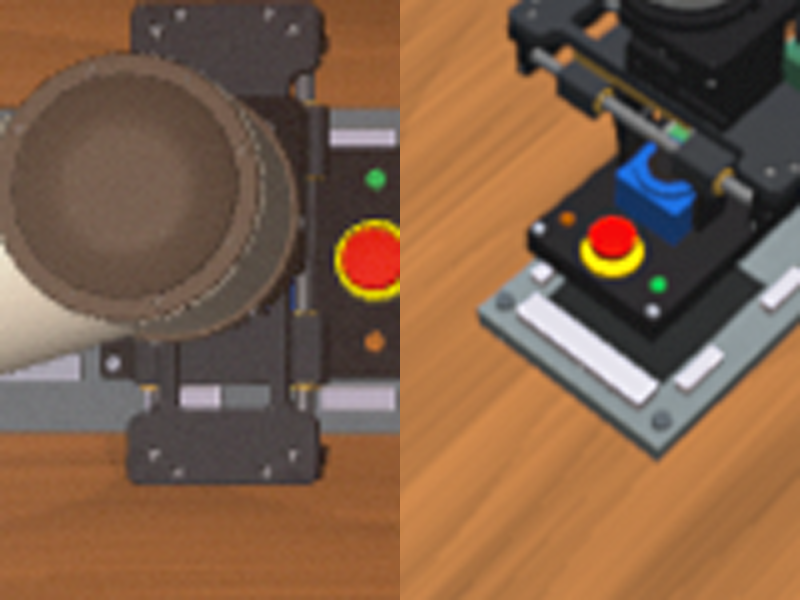

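The panel is held level, with the stop button on the -y side (top ≈(294,247), scene ≈(333,226)). I'll triangulate it to find the offset in the hand.

Run:
```python
from h import *
from fit import fit
t=np.load("hold_t.npy"); c=np.load("hold_s.npy")
def red(i,x0,y0,x1,y1,lo=(0,150,60),hi=(8,255,255)):
    m=cv2.inRange(cv2.cvtColor(i[y0:y1,x0:x1],cv2.COLOR_BGR2HSV),lo,hi); n,l,st,ce=cv2.connectedComponentsWithStats(m)
    k=1+np.argmax(st[1:,4]); return ce[k]+[x0,y0],st[k]
a,sa=red(t,275,225,330,270); b,sb=red(c,315,205,350,245); print(a,sa,b,sb)
ga,_=red(t,285,220,305,240,(45,100,60),(80,255,255)); gb,_=red(c,335,228,355,245,(45,100,60),(80,255,255))
oa,_=red(t,285,255,305,270,(8,120,80),(18,255,255))
print("stop",tri("top",a,"scene",b)); print("green",ga,gb,tri("top",ga,"scene",gb))
G=atz("top",ga,.102); O=atz("top",oa,.102); print("orange",oa,G,O,"yaw-ish",np.degrees(np.arctan2(*(G-O)[1::-1])))
S=lambda u,v:(280+(u-400)/4-.4,165+v/4-.4)
obs=[("top",(0,-.049,.04),a,1),("scene",(0,-.049,.04),b-[0,.5],1),("scene",(-.05,-.07,.022),S(528,232),1),("scene",(.05,-.07,.022),S(655,318),1)]
q,e=fit(obs,[.515,-.01,.08,0]); print(q.round(4),np.degrees(q[3]),e.round(1).tolist())
```

```text
[294.34482759 246.4137931 ] [ 14  16  12  12 116] [332.7826087  223.34782609] [12 14 13 10 92]
stop (array([ 0.51406819, -0.06270847,  0.11740355]), np.float64(0.0015220449254327844))
green [294.61538462 230.38461538] [344.         235.78947368] (array([ 0.54918469, -0.06305001,  0.10199545]), np.float64(0.0002104218004609838))
orange [294.5 263. ] [ 0.54911024 -0.06312606  0.102     ] [ 0.47887867 -0.06207043  0.102     ] yaw-ish -0.8611349853934033
[ 0.513  -0.0132  0.0788  0.0225] 1.290270297137008 [[-0.6, -0.3], [-0.2, 0.0], [-1.5, -0.5], [0.4, 0.8]]
```

Request:
{"name": "jog_arm", "arguments": {
  "increments": [
    [-0.33,-0.03,0.4,0],
    [-0.33,-0.03,0.5,0],
    [0,0,0.5,0],
    [0,0,0.5,0],
    [0,0,0.4,0],
    [0,0,0.2,0],
    [0,0,0,0],
    [0,0,0,0]
  ]
}}

```text
time_s: 12.2
tcp_pos: [0.5164, -0.0012, 0.2399]
ee_rot: [[-0.014, -1.0, 0.0], [-1.0, 0.014, -0.0], [0.0, -0.0, -1.0]]
wrist_force: [0.5, -0.7, -4.2]
gripper_width: 0.52
gripper_force: 30.0
```

```bash
python3 -c "
from h import *
s=sense(); print(s['tcp_pos'],s['wrist_force'],s['ee_rot'])"
```

```text
[ 0.51637266 -0.00122482  0.23990366] [ 0.53582138 -0.66269188 -4.19556673] [[-1.35944305e-02 -9.99907470e-01  4.93034445e-04]
 [-9.99907591e-01  1.35944267e-02 -1.09587501e-05]
 [ 4.25521542e-06 -4.93137862e-04 -9.99999878e-01]]
```

Request:
{"name": "jog_arm", "arguments": {
  "increments": [
    [0,0.03,0.12,0],
    [0,0,0.12,0],
    [0,0,0.1,0],
    [0,0,0.08,0],
    [0,0,0,0]
  ]
}}

```text
time_s: 12.7
tcp_pos: [0.5154, -0.0012, 0.2311]
ee_rot: [[-0.014, -1.0, -0.001], [-1.0, 0.014, -0.0], [0.0, 0.001, -1.0]]
wrist_force: [-0.4, 0.0, -4.7]
gripper_width: 0.526
gripper_force: 30.0
```

Request:
{"name": "jog_arm", "arguments": {
  "increments": [
    [0,0,0.06,0],
    [0,0,0.05,0],
    [0,0,0,0]
  ]
}}

```text
time_s: 13.0
tcp_pos: [0.5157, -0.0011, 0.23]
ee_rot: [[-0.013, -1.0, 0.0], [-1.0, 0.013, -0.0], [0.0, -0.0, -1.0]]
wrist_force: [-1.2, 0.7, 2.7]
gripper_width: 0.524
gripper_force: 30.0
```

Request:
{"name": "jog_arm", "arguments": {
  "increments": [
    [0,0,0,0],
    [0,0,0,0],
    [0,0,0,0],
    [0,0,0,0],
    [0,0,0,0]
  ],
  "grip": 80
}}

```text
time_s: 13.5
tcp_pos: [0.5156, -0.0012, 0.2291]
ee_rot: [[-0.014, -1.0, 0.0], [-1.0, 0.014, 0.0], [-0.0, -0.0, -1.0]]
wrist_force: [0.0, 0.2, -0.6]
gripper_width: 0.875
gripper_force: 0.0
```

Request:
{"name": "jog_arm", "arguments": {
  "increments": [
    [0,0,-0.3,0],
    [0,0,-0.8,0],
    [0,0,-1,0],
    [0,0,-1,0],
    [0,0,-1,0],
    [0,0,-1,0],
    [0,0,-0.9,0],
    [0,0,0,0]
  ]
}}

```text
time_s: 14.3
tcp_pos: [0.5162, -0.0011, 0.3522]
ee_rot: [[-0.013, -1.0, 0.006], [-1.0, 0.013, 0.001], [-0.001, -0.006, -1.0]]
wrist_force: [0.7, -0.5, 1.0]
gripper_width: 0.922
gripper_force: 0.0
```

Run:
```python
from h import *
t=eyes.capture("top"); c=eyes.capture("scene")
im=np.zeros((600,800,3),np.uint8)
im[:,:400]=cv2.resize(c[165:315,290:390],(400,600),interpolation=cv2.INTER_CUBIC)
im[:300,400:]=cv2.resize(t[212:287,220:320],(400,300),interpolation=cv2.INTER_CUBIC)
im[300:,400:]=cv2.resize(c[140:215,350:450],(400,300),interpolation=cv2.INTER_CUBIC)
cv2.imwrite("pics/placed.png",im); np.save("t2.npy",t); np.save("s2.npy",c)
def blob(i,x0,y0,x1,y1,lo=(0,150,60),hi=(8,255,255)):
    m=cv2.inRange(cv2.cvtColor(i[y0:y1,x0:x1],cv2.COLOR_BGR2HSV),lo,hi); n,l,st,ce=cv2.connectedComponentsWithStats(m)
    if n<2: return None
    k=1+np.argmax(st[1:,4]); return ce[k]+[x0,y0]
a=blob(t,270,225,330,270); b=blob(c,315,205,360,260); print("stop",a,b,a is not None and b is not None and tri("top",a,"scene",b))
print("knob",blob(t,145,212,225,287),blob(c,365,145,405,190))
```

```text
stop [290.5        247.13461538] [336.47252747 235.59340659] (array([ 0.51628576, -0.04993711,  0.05926697]), np.float64(0.0014568317444528342))
knob None [387.33333333 161.61904762]
```

View pics/placed.png

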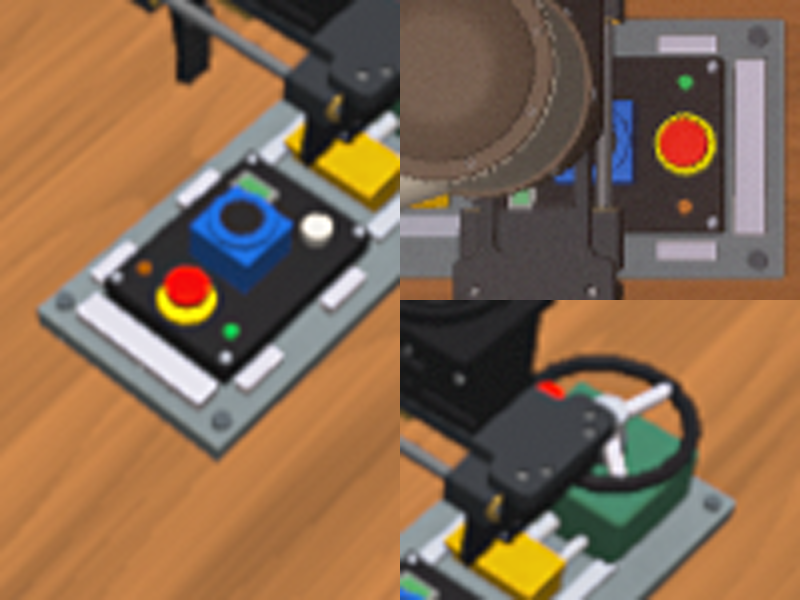

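The picture shows the panel flat in the nest, between the guides, stop button at top (290.5,247), with about a 4 mm gap to the end stop and the jaw open. Next is the crank knob.

Request:
{"name": "jog_arm", "arguments": {
  "increments": [
    [-0.5,0.08,0,0],
    [-0.95,0.09,0,0],
    [-0.95,0.09,0,0],
    [-0.95,0.09,0,0],
    [-0.95,0.09,0,0],
    [-0.95,0.09,0,0],
    [-0.95,0.09,0,0],
    [-0.8,0.08,0,0],
    [-0.35,0.04,0,0],
    [0,0,0,0]
  ],
  "grip": 65
}}

```text
time_s: 15.4
tcp_pos: [0.5026, 0.1469, 0.3487]
ee_rot: [[-0.012, -1.0, -0.001], [-1.0, 0.012, -0.0], [0.0, 0.001, -1.0]]
wrist_force: [0.4, 0.2, 0.2]
gripper_width: 0.747
gripper_force: 0.0
```

Run:
```python
from h import *
s=sense(); print(s['tcp_pos'],s['ee_rot'])
c=eyes.capture("scene"); t=eyes.capture("top")
for z in(.147,.125,.107): print(z,proj("scene",[.504,.1465,z]),proj("top",[.504,.1465,z]))
cv2.imwrite("pics/knob.png",cv2.resize(c[100:220,330:450],(600,600),interpolation=cv2.INTER_CUBIC))
```

```text
[0.50258698 0.14687925 0.348659  ] [[-1.21913080e-02 -9.99925349e-01 -8.16998750e-04]
 [-9.99925568e-01  1.21916949e-02 -4.70308128e-04]
 [ 4.80233618e-04  8.11204268e-04 -9.99999556e-01]]
0.147 [385.94259705 162.76914331] [192.77723387 251.80555826]
0.125 [384.87403483 169.23929106] [195.32502835 252.35715244]
0.107 [384.02590024 174.37474876] [197.34379167 252.79421206]
```

View pics/knob.png

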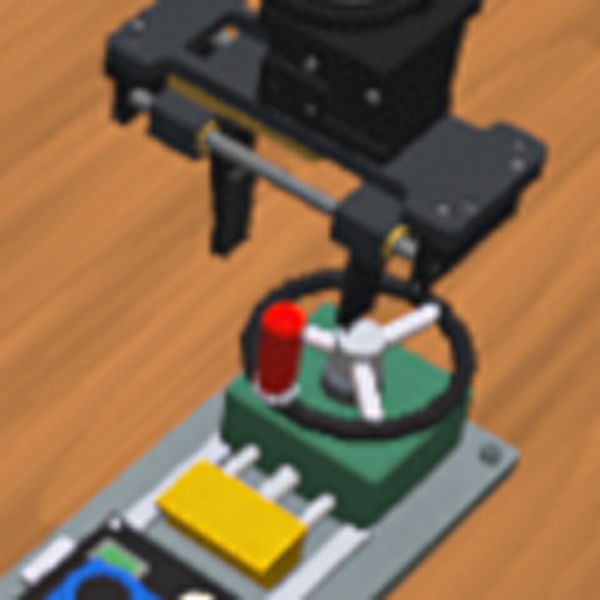

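The knob top is at scene (386.5,163.5), the fingers straddle it, and this agrees with the prediction. I'll descend and close.

Request:
{"name": "jog_arm", "arguments": {
  "increments": [
    [0,-0.05,0.5,0],
    [0,0,0.8,0],
    [0,0,0.8,0],
    [0,0,0.6,0],
    [0,0,0.3,0],
    [0,0,0,0]
  ]
}}

```text
time_s: 16.1
tcp_pos: [0.5037, 0.1456, 0.2881]
ee_rot: [[-0.014, -1.0, -0.002], [-1.0, 0.014, -0.001], [0.001, 0.002, -1.0]]
wrist_force: [-0.0, -0.1, 1.2]
gripper_width: 0.75
gripper_force: 0.0
```

Request:
{"name": "jog_arm", "arguments": {
  "increments": [
    [0,0,0,0],
    [0,0,0,0],
    [0,0,0,0],
    [0,0,0,0],
    [0,0,0,0],
    [0,0,0,0],
    [0,0,0,0]
  ],
  "grip": 10
}}

```text
time_s: 16.8
tcp_pos: [0.5038, 0.1461, 0.2893]
ee_rot: [[-0.014, -1.0, 0.0], [-1.0, 0.014, 0.0], [-0.0, -0.0, -1.0]]
wrist_force: [0.2, -0.1, 0.1]
gripper_width: 0.243
gripper_force: 30.0
```

```bash
cat > wind.py <<'E'
import sys
from h import *
s=sense(); p=np.array(s["tcp_pos"]); R=np.array(s["ee_rot"]); C=np.array([float(sys.argv[3]),float(sys.argv[4])]) if len(sys.argv)>3 else np.array([.5188,.2005])
n=int(sys.argv[1]); st=float(sys.argv[2]); d=p[:2]-C; a=np.arctan2(d[1],d[0])
print("pos",p.round(4),"r",np.linalg.norm(d).round(4),"ang",np.degrees(a).round(1),"F",np.round(s["wrist_force"],1),s["gripper_width"])
q=p.copy(); rows=[]
for k in range(1,n+1):
    g=np.array([*C+.055*np.array([np.cos(a-k*st),np.sin(a-k*st)]),.289]); v=R.T@(g-q)/.02; rows.append([round(float(v[0]),2),round(float(v[1]),2),0,0]); q=g
print(rows, "dz",(.289-p[2]).round(4))
E
python3 wind.py 8 .22
```

```text
pos [0.5038 0.1461 0.2893] r 0.0565 ang -105.4 F [ 0.2 -0.1  0.1] 0.24304049853413506
[[-0.29, 0.55, 0, 0], [-0.33, 0.5, 0, 0], [-0.44, 0.42, 0, 0], [-0.52, 0.31, 0, 0], [-0.57, 0.19, 0, 0], [-0.6, 0.06, 0, 0], [-0.6, -0.07, 0, 0], [-0.57, -0.2, 0, 0]] dz -0.0003
```

Request:
{"name": "jog_arm", "arguments": {
  "increments": [
    [-0.22,0.56,0,0],
    [-0.33,0.5,0,0],
    [-0.44,0.42,0,0],
    [-0.52,0.31,0,0],
    [-0.57,0.19,0,0],
    [-0.6,0.06,0,0],
    [-0.6,-0.07,0,0],
    [-0.57,-0.2,0,0],
    [0,0,0,0]
  ]
}}

```text
time_s: 17.7
tcp_pos: [0.4701, 0.2255, 0.2893]
ee_rot: [[-0.013, -1.0, 0.001], [-1.0, 0.013, 0.002], [-0.002, -0.001, -1.0]]
wrist_force: [2.0, 1.9, 2.8]
gripper_width: 0.244
gripper_force: 30.0
```

```bash
python3 wind.py 9 .25
python3 - <<'E'
from h import *
t=eyes.capture("top");c=eyes.capture("scene")
for n,i,b in(("top",t,(145,212,260,287)),("scene",c,(340,150,440,225))):
    x0,y0,x1,y1=b; m=cv2.inRange(cv2.cvtColor(i[y0:y1,x0:x1],cv2.COLOR_BGR2HSV),(18,150,60),(35,255,255)); k,l,st,ce=cv2.connectedComponentsWithStats(m); print(n,[(int(st[j,4]),ce[j]+[x0,y0]) for j in range(1,k) if st[j,4]>20])
E
```

```text
pos [0.4701 0.2255 0.2893] r 0.0547 ang 152.8 F [2.  1.9 2.8] 0.24414931450613303
[[-0.58, -0.37, 0, 0], [-0.46, -0.51, 0, 0], [-0.32, -0.61, 0, 0], [-0.16, -0.67, 0, 0], [0.01, -0.69, 0, 0], [0.18, -0.66, 0, 0], [0.34, -0.6, 0, 0], [0.48, -0.49, 0, 0], [0.58, -0.36, 0, 0]] dz -0.0003
top [(557, array([226.48473968, 247.97307002]))]
scene [(399, array([374.4085213 , 205.84962406]))]
```

Request:
{"name": "jog_arm", "arguments": {
  "increments": [
    [-0.58,-0.37,0,0],
    [-0.46,-0.51,0,0],
    [-0.32,-0.61,0,0],
    [-0.16,-0.67,0,0],
    [0.01,-0.69,0,0],
    [0.18,-0.66,0,0],
    [0.34,-0.6,0,0],
    [0.48,-0.49,0,0],
    [0.58,-0.36,0,0],
    [0,0,0,0]
  ]
}}

```text
time_s: 18.8
tcp_pos: [0.5697, 0.2186, 0.2893]
ee_rot: [[-0.016, -1.0, 0.001], [-1.0, 0.016, -0.001], [0.001, -0.001, -1.0]]
wrist_force: [1.8, -1.6, 1.6]
gripper_width: 0.242
gripper_force: 30.0
```

```bash
python3 wind.py 9 .25
```

```text
pos [0.5697 0.2186 0.2893] r 0.054 ang 19.6 F [ 1.8 -1.6  1.6] 0.24220524827751905
[[0.65, -0.21, 0, 0], [0.69, 0.01, 0, 0], [0.66, 0.18, 0, 0], [0.6, 0.34, 0, 0], [0.49, 0.48, 0, 0], [0.36, 0.58, 0, 0], [0.21, 0.65, 0, 0], [0.04, 0.68, 0, 0], [-0.13, 0.67, 0, 0]] dz -0.0003
```

Request:
{"name": "jog_arm", "arguments": {
  "increments": [
    [0.65,-0.19,0,0],
    [0.69,0.01,0,0],
    [0.66,0.18,0,0],
    [0.6,0.34,0,0],
    [0.49,0.48,0,0],
    [0.36,0.58,0,0],
    [0.21,0.65,0,0],
    [0.04,0.68,0,0],
    [0,0,0,0]
  ]
}}

```text
time_s: 19.7
tcp_pos: [0.511, 0.1454, 0.2892]
ee_rot: [[-0.014, -1.0, -0.004], [-1.0, 0.014, -0.003], [0.003, 0.004, -1.0]]
wrist_force: [-2.6, -4.3, 5.7]
gripper_width: 0.244
gripper_force: 30.0
```

```bash
python3 wind.py 6 .12
```

```text
pos [0.511  0.1454 0.2892] r 0.0557 ang -98.0 F [-2.6 -4.3  5.7] 0.2441490031054801
[[-0.09, 0.32, 0, 0], [-0.1, 0.31, 0, 0], [-0.14, 0.3, 0, 0], [-0.17, 0.28, 0, 0], [-0.2, 0.26, 0, 0], [-0.23, 0.23, 0, 0]] dz -0.0002
```

Request:
{"name": "jog_arm", "arguments": {
  "increments": [
    [-0.06,0.32,0,0],
    [-0.1,0.31,0,0],
    [-0.14,0.3,0,0],
    [0,0,0,0]
  ]
}}

```text
time_s: 20.1
tcp_pos: [0.4931, 0.1519, 0.2891]
ee_rot: [[-0.014, -1.0, -0.006], [-1.0, 0.014, -0.005], [0.005, 0.006, -1.0]]
wrist_force: [-4.8, -5.9, 8.4]
gripper_width: 0.242
gripper_force: 30.0
```

Request:
{"name": "jog_arm", "arguments": {
  "increments": [
    [-0.17,0.28,0,0],
    [0,0,0,0]
  ]
}}

```text
time_s: 20.3
tcp_pos: [0.49, 0.1542, 0.2893]
ee_rot: [[-0.012, -1.0, 0.001], [-1.0, 0.012, -0.008], [0.008, -0.001, -1.0]]
wrist_force: [9.8, -17.1, 1.3]
gripper_width: 0.242
gripper_force: 30.0
```

Request:
{"name": "jog_arm", "arguments": {
  "increments": [
    [-0.03,0.05,0,0],
    [0,0,0,0]
  ]
}}

```text
time_s: 20.5
tcp_pos: [0.4898, 0.1543, 0.2893]
ee_rot: [[-0.012, -1.0, 0.001], [-1.0, 0.012, -0.008], [0.008, -0.002, -1.0]]
wrist_force: [13.0, -19.7, -0.2]
gripper_width: 0.242
gripper_force: 30.0
```

Request:
{"name": "jog_arm", "arguments": {
  "increments": [
    [0,0,0,0],
    [0,0,0,0],
    [0,0,0,0],
    [0,0,0,0],
    [0,0,0,0],
    [0,0,0,0]
  ],
  "grip": 65
}}

```text
time_s: 21.1
tcp_pos: [0.4877, 0.1581, 0.2891]
ee_rot: [[-0.013, -1.0, -0.0], [-1.0, 0.013, -0.0], [0.0, 0.0, -1.0]]
wrist_force: [0.2, 0.5, -0.4]
gripper_width: 0.69
gripper_force: 0.0
```

Request:
{"name": "jog_arm", "arguments": {
  "increments": [
    [0,0,-0.3,0],
    [0,0,-0.8,0],
    [0,0,-0.9,0],
    [0,0,-0.9,0],
    [0,0,-0.9,0],
    [0,1,-0.9,0],
    [0,1,-0.9,0],
    [0,1,0,0],
    [0,1,0,0],
    [0,1,0,0]
  ]
}}

```text
time_s: 22.1
tcp_pos: [0.387, 0.159, 0.4018]
ee_rot: [[-0.014, -1.0, 0.001], [-1.0, 0.014, 0.001], [-0.001, -0.001, -1.0]]
wrist_force: [-0.4, 0.5, 0.1]
gripper_width: 0.746
gripper_force: 0.0
```

Request:
{"name": "jog_arm", "arguments": {
  "increments": [
    [-1,0.5,0,0],
    [-1,0,0,0],
    [-1,0,0,0],
    [-1,0,0,0],
    [-1,0,0,0],
    [-1,0,0,0],
    [-1,0,0,0],
    [-1,0,0,0],
    [-1,0,0,0],
    [0,0,0,0]
  ]
}}

```text
time_s: 23.1
tcp_pos: [0.3806, 0.342, 0.4007]
ee_rot: [[-0.012, -1.0, 0.0], [-1.0, 0.012, 0.0], [-0.0, -0.0, -1.0]]
wrist_force: [-0.4, -0.2, -0.2]
gripper_width: 0.749
gripper_force: 0.0
```

Run:
```python
from h import *
t=eyes.capture("top"); c=eyes.capture("scene")
im=np.zeros((600,792,3),np.uint8)
im[:330]=cv2.resize(t[212:287,145:325],(792,330),interpolation=cv2.INTER_CUBIC); im[330:,:432]=cv2.resize(c[180:280,295:455],(432,270),interpolation=cv2.INTER_CUBIC)
cv2.imwrite("pics/end.png",im)
def blob(i,x0,y0,x1,y1,lo=(0,150,60),hi=(8,255,255)):
    m=cv2.inRange(cv2.cvtColor(i[y0:y1,x0:x1],cv2.COLOR_BGR2HSV),lo,hi); n,l,st,ce=cv2.connectedComponentsWithStats(m)
    if n<2: return None
    k=1+np.argmax(st[1:,4]); return ce[k]+[x0,y0]
print("jaw",blob(t,205,212,280,287,(18,150,60),(35,255,255)),"stop",blob(t,270,225,330,270),blob(c,315,205,360,260),"knob",blob(t,145,212,220,287),blob(c,365,145,405,190))
k=blob(t,145,212,220,287)
if k is not None: d=atz("top",k,.147)[:2]-[.5188,.2005]; print(np.degrees(np.arctan2(d[1],d[0])))
a,b=blob(t,270,225,330,270),blob(c,315,205,360,260); print(tri("top",a,"scene",b),sense()["time_s"])
```

```text
jaw [235.70275229 248.16330275] stop [292.  247.5] [335.23809524 236.4047619 ] knob [192.06956522 258.48695652] [382.51587302 164.84920635]
-118.62784625518866
(array([ 0.51539877, -0.05327675,  0.05861067]), np.float64(0.0012936602405867234)) 23.2
```

View pics/end.png

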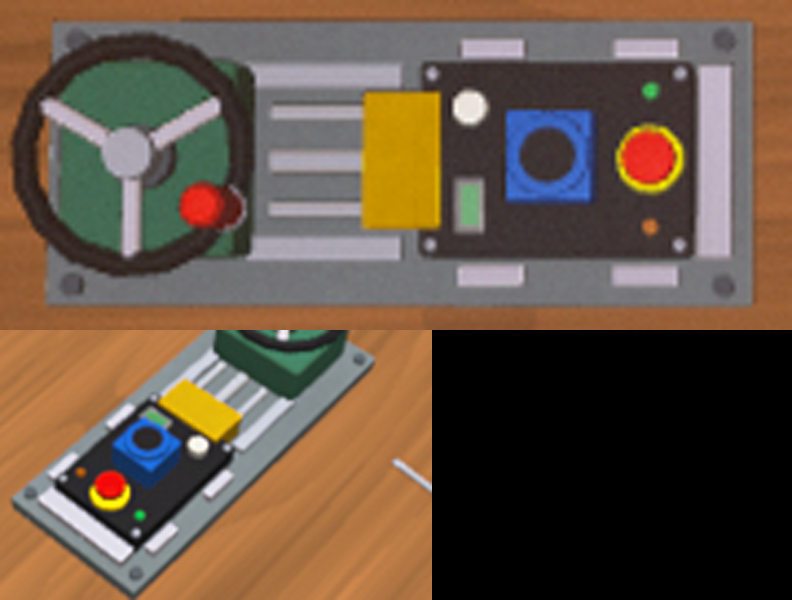

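The last picture shows the panel pushed home, with the jaw lip over its edge at top (236,248), the stop button at (292,247.5) away from the wheel, and the arm clear. The hard stop was felt at about 20 N.

```bash
python3 -c "
from h import *
print(r.finish_job())"
```

```text
the job is handed in; nothing more can be done
None
```

The black panel sits flat in the nest with its stop button away from the handwheel. The wheel is wound clockwise to its stop with the jaw closed over the panel's edge. The job was handed in at about 23 s, but `r.finish_job()` gave no verdict.

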